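Gauge the depth of an optic mould and lock the reading

ROBOT

A 6-joint arm with a two-finger parallel gripper is mounted at the origin on a cart in front of the work surface, level with it; the furniture and walls round the work are solid. World frame = base frame: x ahead of the robot, y to its left, z up, the work surface at z = 0. Lengths are in mm, angles in rad, forces in N, time in s.
With the tool pointing down it reaches from about 300 to 775 mm from the base axis. Payload 14.6 kg.
Tool frame: the origin (TCP) lies midway between the tips of the shut fingers; the grasp point (between the pads) lies 19 mm behind it; z points along the fingers, y is the line along which they close (so a half turn about z gives the same grasp; the last joint's range is limited). The gripper opens to 94 mm and grips with 3 to 60 N. Pads are 16 mm wide; open, the fingers measure 119 mm over their backs; the gripper's body (75 mm by 177 mm) begins 78 mm behind the grasp point.
Start: joints at [1.1, 0.3, 1.521, -0, 1.321, -0.067], TCP at [216.1, 505.757, 169.246] pointing down, gripper open.
Joint ranges: [-3.03, 3.03], [-0.79, 2.21], [0.23, 2.52], [-1.04, 4.18], [0, 3.07], [-2.55, 2.55]. Speed limits (rad/s): [2.22, 2.22, 2.57, 3.14, 3.14, 3.14].

INTERFACE

Orientations are given as [roll, pitch, yaw] about the fixed x, y, z axes, in that order (R = Rz(yaw) Ry(pitch) Rx(roll)).
In Python, from cell import manip, camera gives the robot as it stands.
- The arm moves only by the tool move_arm, never from a script. Its arguments are lists of equal length, an entry for each row: "dp": the shift along the world's x, y, z in mm, a list of three; "rotation": the turn, a rotation vector about the world's x, y, z in rad, a list of three; "hand": the opening, from 0 (shut) to 1 (fully open). A call has 1 to 10 rows; each row shifts and turns the commanded pose from where the row before left it; what a row does not reach is not made up. A row lasts 1/8 s, in which the tool goes at most 62.5 mm and 10.7 degrees, less where a joint would pass 70% of its speed; a pose out of reach is approached as far as the arm can. A call with a gripper value outside its range is refused whole. The fingers move at their own pace and stop on an object; "newtons" is the grip in N (left out, the last holds). Time passes only in rows, so rows that do not move let the fingers close. It gives the time, the measured TCP pose, the force, the opening and the grip force at its end, in the units of the state.
- manip.read_state(): the state, without advancing time (a new reading comes with each control period).
- camera(name): name is "side" or "top"; returns a dict with "image" (420x560x3 uint8, red, green, blue), "fx", "fy", "cx", "cy" (pixels), "R" (3x3) and "t" (3): a world point X has camera coordinates R X + t. Camera axes: x right, y down, z forward; pixel columns grow to the right and rows downward; lengths in mm; the calibration is good to about 2 mm. A picture is of the moment at which its call begins. There is no depth.
- manip.sign_off(): hands the job in; it is judged then, once.
The state is a dict: "clock": time; "joints": joint angles; "qd": joint speeds; "effort": joint torques, N m; "eef_pos": TCP position; "eef_rot": TCP orientation; "wrist_force": force on the tool from outside, world axes, zero at the start; "moment": the same for the moment, N m; "finger_gap": finger opening in mm; "finger_force": force on a finger pad.
Only numpy, scipy, OpenCV 4.12 (cv2) and the standard library are available. Lean on these libraries where they do the work, as an engineer would, in place of code of your own. Each camera call takes 0.05 s, during which the arm holds its last target. There are 200 camera calls.

TASK

Measure how deep the brass mould is with the depth gauge: take the gauge by its red knob and set its bridge centred and flat across the mould's rim. Slide the rod down until its tip gently touches the bottom, and only then turn the knob clockwise (seen from above) fully to its stop to lock the rod there. Leave the gauge standing on the mould with the tip still touching the bottom, without shifting the mould or disturbing the tumbler, tin and jar beside it.

Things in the scene. Friction and masses are not known exactly. Their poses are not given: they have to be found in the camera images.
- mould: Loose round brass optic mould, open at the top, 68 mm across, 54 mm high, 0.5 to 0.9 kg. Origin at the centre of its underside, z up. The well on its axis is at least 28 mm across between its ribs; a firm plug forms its bottom, set anywhere from 16 to 40 mm below the rim, differently each time and not told: it must be found by touch.
- mould_rim (a point): Centre of the mould's mouth, level with its flat rim, 54 mm above the mould's underside.
- depth_gauge: Loose depth gauge (0.45 kg without its rod), standing upright on the bench on its bridge: a steel bar 84 mm long (own y) by 20 mm wide (own x) by 10 mm high, with a steel head 26 x 30 mm above it up to 31 mm and a brass bush up to 42 mm. Origin at the centre of the bridge's underside, z up along the rod. Its yaw does not matter.
- gauge_rod: The gauge's rod with its knob (70 g): 7 mm thick, ball tip 8 mm across, sliding along the gauge's z through the head. Origin at the tip's lower end: 12 mm above the bridge's underside at the upper stop, 58 mm of travel down from there. Slides against about 1.5 N plus 3 N per m/s and stays where it is left. Starts 0 to 8 mm below the upper stop.
- knob_grip (a point): Middle of the red round knob on top of the rod (18 mm across, 24 mm high): grip here, any yaw. 100 mm above the rod's tip, so 112 mm above the bridge's underside with the rod at its upper stop; only thin rod below it. Lifting the knob first slides the rod to its upper stop; then the whole gauge hangs from it.
- lock_knob (a joint): Turn of the red knob relative to the gauge, rad: 0 open, 1.3 at its stop (locked, 75 degrees); grows clockwise seen from above. Starts at 0 to 0.12. Turns against about 0.02 N m; the gauge standing on the mould keeps still meanwhile by its own weight.
- clear_tumbler: Bystander: clear glass tumbler, 56 mm across, 70 mm high; origin at the centre of its underside.
- tin: Bystander: round grey metal tin, 67 mm across, 24 mm high; origin at the centre of its underside.
- blue_jar: Bystander: blue jar with a black cap, 54 mm across, 76 mm high; origin at the centre of its underside.
Not all that is in view belongs to the job. Several things have the shape of the depth_gauge; the one meant has the colours described above. Leave any purple look-alike of the mould alone.

How it is judged (in metres and radians):
On the way, in this order (a step that is already met when the one before it is completed fails the run):
1. the gauge's bridge sits flat and centred (within 8 mm) across the mould's rim, knob still open (horizontal distance between depth_gauge and mould_rim below 0.008 m and z of depth_gauge in the frame of mould between 0.0525 and 0.056 m and angle between the z axis of depth_gauge and the z axis of mould, either way round below 0.05 rad and value of joint lock_knob below 0.4 rad), for 0.1 s.
2. with the bridge seated and the knob still open, the rod's tip touches the mould's bottom (all of step 1 and contact force between gauge_rod and mould above 0.2 N and z of gauge_rod in the frame of mould below 0.042 m), for 0.1 s.
3. the knob is turned to its locked stop with the tip still touching (horizontal distance between depth_gauge and mould_rim below 0.008 m and z of depth_gauge in the frame of mould between 0.0525 and 0.056 m and angle between the z axis of depth_gauge and the z axis of mould, either way round below 0.05 rad and contact force between gauge_rod and mould above 0.2 N and z of gauge_rod in the frame of mould below 0.042 m and value of joint lock_knob above 1.05 rad), for 0.2 s.
At the end, for the whole second after the job is handed in: The gauge stands at rest on the mould, its bridge flat on the rim (within 1.5 mm and 0.05 rad) and within 8 mm of the mould's axis; the rod's tip is at least 12 mm below the rim and touches the bottom (over 0.2 N); the knob is turned past 1.05 of 1.3 rad; the mould stands upright (all of step 3 and angle between mould's own z axis and vertical below 0.05 rad and linear speed of each of depth_gauge, mould below 0.01 m/s).
It fails at once if the gauge or its rod presses on the mould with more than 40 N (contact force between depth_gauge and mould above 40 N).
It fails at once if the mould is moved more than 30 mm or tipped (distance of mould from where it was at the start of the episode above 0.03 m or angle between mould's own z axis and vertical above 0.3 rad).
It fails at once if the tumbler, tin or jar is moved more than 30 mm or tipped (distance of any of clear_tumbler, tin, blue_jar from where it was at the start of the episode above 0.03 m or angle between any of clear_tumbler, tin, blue_jar's own z axis and vertical above 0.3 rad).
It also fails if it takes over 48 s, if anything falls off the work surface, if the arm or the gripper's body presses on something with over 40 N, if the wrist force passes 120 N, or if a joint passes its speed limit or range.

## Working session

There is one attempt and no reset: what is moved stays moved. The work goes in short steps, Python scripts to look and compute and a tool call to move; the robot and the scene stay as the last step left them, time stands still between calls to the robot, and variables do not carry over. Pictures are saved under pics/ and viewed, at most 13 in all, crops included, and the job is handed in when it is done.

Besides the shell and the picture viewer there is one more tool, called after ">>>" by a JSON object that holds its "fn" and its "kwargs", one argument or row to a line. move_arm: Moves the arm, as the interface text tells. Its arguments: {"type":"object","properties":{"dp":{"type":"array","items":{"type":"array","items":{"type":"number"}}},"rotation":{"type":"array","items":{"type":"array","items":{"type":"number"}}},"hand":{"type":"array","items":{"type":"number"}},"newtons":{"type":"number"}},"required":["dp","rotation","hand"]}

```bash
mkdir -p pics
cat > h.py <<'E'
import numpy as np, cv2
from cell import manip, camera
def snap(n,f):
    c=camera(n); cv2.imwrite(f,cv2.cvtColor(c["image"],cv2.COLOR_RGB2BGR)); return c
def ray(c,u,v):
    R=np.array(c["R"]);t=np.array(c["t"])
    return -R.T@t, R.T@np.array([(u-c["cx"])/c["fx"],(v-c["cy"])/c["fy"],1.])
def onz(c,u,v,z):
    o,d=ray(c,u,v); return o+d*(z-o[2])/d[2]
def proj(c,X):
    p=np.array(c["R"])@np.array(X,float)+np.array(c["t"]); return np.round([c["fx"]*p[0]/p[2]+c["cx"],c["fy"]*p[1]/p[2]+c["cy"]],1)
def tri(c1,p1,c2,p2):
    o1,d1=ray(c1,*p1);o2,d2=ray(c2,*p2)
    s=np.linalg.lstsq(np.c_[d1,-d2],o2-o1,rcond=None)[0]
    a=o1+d1*s[0];b=o2+d2*s[1]; return (a+b)/2,np.linalg.norm(a-b)
E
python3 - <<'E'
from h import *
import pickle
d={n:snap(n,f"pics/{n}0.png") for n in("side","top")}
pickle.dump(d,open("c0.pkl","wb"))
for n,c in d.items():
    o,_=ray(c,0,0);print(n,o,c["fx"],onz(c,280,210,0))
E
```

```text
side [ -46.86750408 -867.17116297  691.6321602 ] 503.16176123753104 [526.12173863 197.7748087    0.        ]
top [ 358.13358031   65.65218131 1104.21017158] 497.13633775975455 [468.70704528  59.97367086   0.        ]
```

View pics/top0.png

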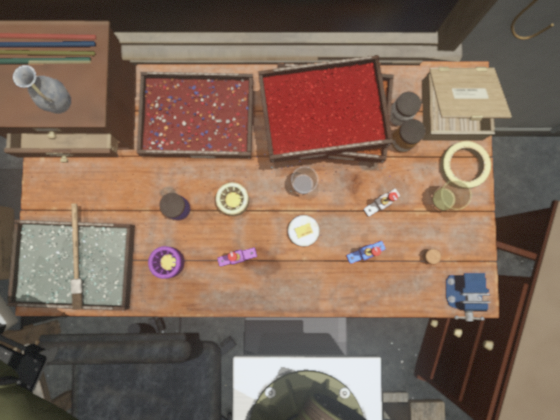

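View pics/side0.png

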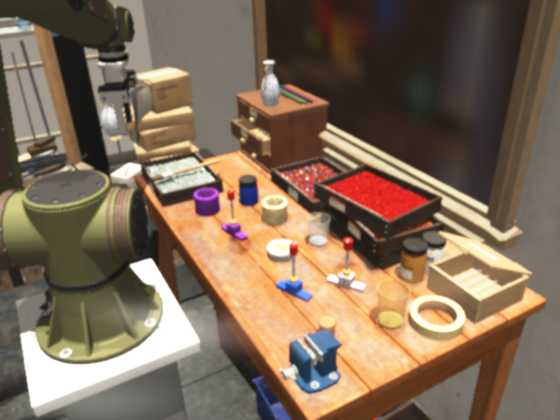

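The top view shows three gauge shapes: purple (238,257), blue (366,252) and steel/grey with a red knob (382,202). The steel one fits the description. The brass mould is at (232,199) and its purple look-alike at (166,263). The tumbler is at (303,182), the tin at (304,231) and the jar at (174,207). I'll confirm with a crop and measure.

Run:
```python
from h import *
import pickle
d=pickle.load(open("c0.pkl","rb"))
def crop(n,x,y,w,h,s): return cv2.resize(cv2.cvtColor(d[n]["image"],cv2.COLOR_RGB2BGR)[y:y+h,x:x+w],(w*s,h*s),interpolation=cv2.INTER_CUBIC)
a=crop("top",355,170,60,65,6);b=crop("side",315,225,65,65,6);e=crop("top",205,175,60,30,6);
e=crop("top",205,170,60,65,6)[:195*2]
f=crop("side",250,185,65,65,6)
img=np.vstack([np.hstack([a,b[:390]]),np.hstack([e,f])]); cv2.imwrite("pics/crop.png",cv2.resize(img,None,fx=.75,fy=.75))
# red knob blobs
P={}
for n,(x,y,w,h) in {"top":(355,180,60,40),"side":(335,230,30,30)}.items():
    hsv=cv2.cvtColor(d[n]["image"],cv2.COLOR_RGB2HSV)[y:y+h,x:x+w]
    m=(((hsv[...,0]<6)|(hsv[...,0]>172))&(hsv[...,1]>165)).astype(np.uint8)
    k,l,s,c=cv2.connectedComponentsWithStats(m)
    i=1+s[1:,4].argmax();P[n]=c[i]+[x,y];print(n,s[1:],P[n])
print("knob",tri(d["top"],P["top"],d["side"],P["side"]))
for n,p in dict(steel=(378,205)).items(): print(onz(d["top"],*p,10))
print("mould54",onz(d["top"],232,199,54),"tum",onz(d["top"],303,182,60),"tin",onz(d["top"],304,231,24),"jar",onz(d["top"],174,207,76))
print("mould side", onz(d["side"],274,202,54))
```

```text
Traceback (most recent call last):
ValueError: attempt to get argmax of an empty sequence
```

View pics/crop.png

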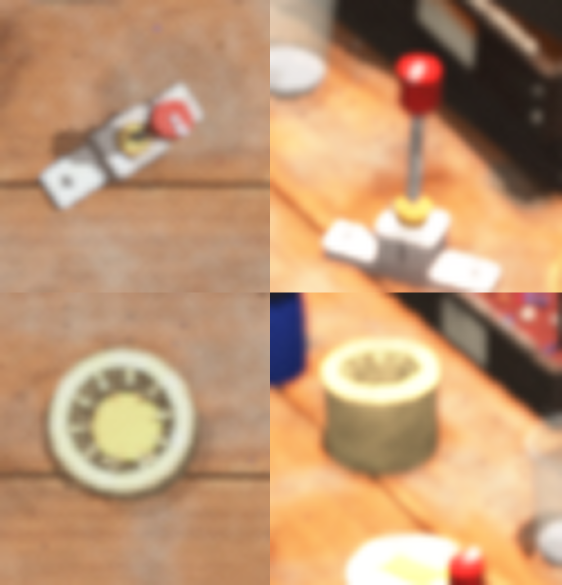

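The crop shows the steel gauge with brass bush and red knob: knob at (393.2,196.7) top and (348.1,243.7) side, bridge centre at (382.4,202.2) top. The brass mould's rim centre is at (232.1,198.4) top and (274.6,202.4) side.

Run:
```python
from h import *
import pickle
d=pickle.load(open("c0.pkl","rb"));T,S=d["top"],d["side"]
print("knob",tri(T,(393.2,196.7),S,(348.1,243.7)))
print("bridge",onz(T,382.4,202.2,10))
print("bridge ends",onz(T,355+54.5/4.5,170+195/4.5,10),onz(T,355+192.5/4.5,170+94.5/4.5,10))
print("mould",onz(T,232.1,198.4,54),onz(S,274.6,202.4,54),tri(T,(232.1,198.4),S,(274.6,202.4)))
for n,p,z in[("tum",(303,182),60),("tin",(304,231),24),("jar",(174,207),76)]:print(n,onz(T,*p,z))
s=manip.read_state();print({k:np.round(s[k],3) for k in("clock","eef_pos","eef_rot","wrist_force","finger_gap","finger_force")})
# knob masks
for n,(x,y,w,h) in {"top":(383,186,22,22),"side":(335,230,30,30)}.items():
    im=d[n]["image"].astype(int)[y:y+h,x:x+w]
    m=((im[...,0]-im[...,1]>90)&(im[...,1]-im[...,2]<25)&(im[...,1]<120)).astype(np.uint8)
    k,l,s,c=cv2.connectedComponentsWithStats(m);i=1+s[1:,4].argmax();print(n,s[i],c[i]+[x,y])
```

```text
knob (array([ 486.15218389, -167.92086558,  109.32101343]), np.float64(1.9654943119021706))
bridge [ 485.65247723 -166.55524933   10.        ]
bridge ends [ 460.81444535 -132.38051303   10.        ] [ 510.7416161  -201.06960942   10.        ]
mould [487.84817642 162.27064051  54.        ] [488.88857078 157.1603416   54.        ] (array([489.59152156, 161.85699419,  51.3780654 ]), np.float64(3.1182650264032756))
tum [522.54188654  11.60404977  60.        ]
tin [420.55560699   7.82119749  24.        ]
jar [466.79102421 281.04722125  76.        ]
{'clock': np.float64(0.1), 'eef_pos': array([215.974, 505.505, 168.714]), 'eef_rot': array([-3.141, -0.   ,  2.738]), 'wrist_force': array([ 0.103, -0.065, -0.693]), 'finger_gap': np.float64(94.085), 'finger_force': np.float64(0.0)}
top [ 6  7  7  7 24] [391.33333333 195.66666667]
side [ 8  7 10 13 94] [347.73404255 242.82978723]
```

>>> {"fn": "move_arm", "kwargs": {
  "dp": [
    [10,-24,0],
    [20,-50,0],
    [20,-50,0],
    [20,-50,0],
    [20,-50,0],
    [20,-50,0],
    [20,-50,0],
    [20,-50,0],
    [20,-50,0],
    [20,-50,0]
  ],
  "rotation": [
    [0,0,0],
    [0,0,0],
    [0,0,0],
    [0,0,0],
    [0,0,0],
    [0,0,0],
    [0,0,0],
    [0,0,0],
    [0,0,0],
    [0,0,0]
  ],
  "hand": [1,1,1,0.8,0.8,0.7,0.7,0.6,0.6,0.6],
  "newtons": 20
}}

```text
clock: 1.35
eef_pos: [406.3, 30.0, 169.3]
eef_rot: [3.142, 0.0, 2.738]
wrist_force: [1.0, 0.3, 0.1]
finger_gap: 55.9
finger_force: 0.0
```

>>> {"fn": "move_arm", "kwargs": {
  "dp": [
    [20,-50,0],
    [20,-50,0],
    [20,-50,0],
    [15,-37,0],
    [5,-13,0],
    [0,0,0],
    [0,0,0]
  ],
  "rotation": [
    [0,0,0],
    [0,0,0],
    [0,0,0],
    [0,0,0],
    [0,0,0],
    [0,0,0],
    [0,0,0]
  ],
  "hand": [0.6,0.6,0.6,0.6,0.6,0.6,0.6]
}}

```text
clock: 2.22
eef_pos: [485.9, -167.2, 169.3]
eef_rot: [3.141, -0.0, 2.739]
wrist_force: [0.8, 0.4, -0.8]
finger_gap: 55.9
finger_force: 0.0
```

Run:
```python
from h import *
import pickle
d={n:snap(n,f"pics/{n}1.png") for n in("side","top")}
pickle.dump(d,open("c1.pkl","wb"))
s=manip.read_state();print({k:np.round(s[k],3) for k in("clock","eef_pos","eef_rot","joints","wrist_force","finger_gap")})
print(proj(d["side"],s["eef_pos"]),proj(d["side"],[486,-168,109]))
im=cv2.imread("pics/side1.png")[140:320,240:460];cv2.imwrite("pics/s1c.png",cv2.resize(im,None,fx=3.3,fy=3.3,interpolation=cv2.INTER_CUBIC))
```

```text
{'clock': np.float64(2.325), 'eef_pos': array([ 485.989, -167.248,  169.488]), 'eef_rot': array([3.142, 0.   , 2.739]), 'joints': array([-0.403,  0.219,  1.622,  0.   ,  1.3  , -1.571]), 'wrist_force': array([-0.093, -0.586,  0.72 ]), 'finger_gap': np.float64(56.598)}
[348.6 218.8] [347.6 244. ]
```

View pics/s1c.png

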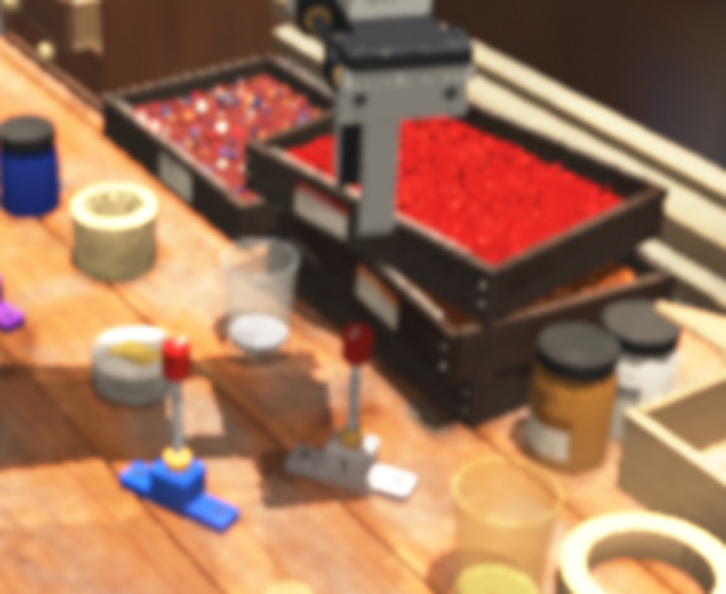

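>>> {"fn": "move_arm", "kwargs": {
  "dp": [
    [0,0,-25],
    [0,0,-25],
    [0,0,-20],
    [0,0,-9],
    [0,0,0],
    [0,0,0],
    [0,0,0],
    [0,0,0],
    [0,0,0],
    [0,0,0]
  ],
  "rotation": [
    [0,0,0],
    [0,0,0],
    [0,0,0],
    [0,0,0],
    [0,0,0],
    [0,0,0],
    [0,0,0],
    [0,0,0],
    [0,0,0],
    [0,0,0]
  ],
  "hand": [0.6,0.6,0.6,0.6,0.6,0.4,0.3,0.2,0.0,0.0],
  "newtons": 25
}}

```text
clock: 3.58
eef_pos: [486.1, -168.3, 90.3]
eef_rot: [3.142, 0.0, 2.738]
wrist_force: [-1.6, -0.1, -0.7]
finger_gap: 10.1
finger_force: 0.0
```

>>> {"fn": "move_arm", "kwargs": {
  "dp": [
    [0,0,0],
    [0,0,0],
    [0,0,0]
  ],
  "rotation": [
    [0,0,0],
    [0,0,0],
    [0,0,0]
  ],
  "hand": [0,0,0]
}}

```text
clock: 3.95
eef_pos: [486.1, -168.3, 90.2]
eef_rot: [-3.142, -0.0, 2.738]
wrist_force: [-1.0, 0.3, 0.4]
finger_gap: 0.8
finger_force: 0.0
```

The fingers shut on nothing, so I'll look at where the knob is.

Run:
```python
from h import *
import pickle
d={n:snap(n,f"pics/{n}2.png") for n in("side","top")}
pickle.dump(d,open("c2.pkl","wb"))
for n in d: print(n,proj(d[n],[486,-168,90]),proj(d[n],[486,-168,109]))
a=cv2.imread("pics/side2.png")[200:310,310:410];b=cv2.imread("pics/top2.png")[150:260,340:440]
cv2.imwrite("pics/c2.png",np.hstack([cv2.resize(i,(400,440),interpolation=cv2.INTER_CUBIC) for i in(a,b)]))
```

```text
side [347.2 251.5] [347.6 244. ]
top [391.3 197.5] [393.5 196.4]
```

View pics/c2.png

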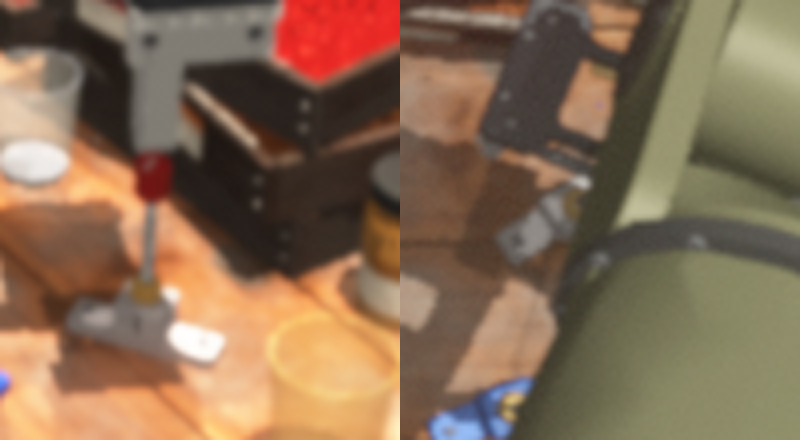

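Run:
```python
from h import *
import pickle
o=[]
for k,(P,g) in {1:([486,-167.2,169.4],28),2:([486,-168.3,90.2],0)}.items():
    c=pickle.load(open(f"c{k}.pkl","rb"))["side"]
    x0,y0=310,120
    im=cv2.resize(cv2.cvtColor(c["image"],cv2.COLOR_RGB2BGR)[y0:y0+145,x0:x0+95],None,fx=4.1,fy=4.1,interpolation=cv2.INTER_CUBIC)
    for s in(-1,0,1):
        for h in (0,97):
            q=proj(c,np.array(P)+[s*g*.39,s*g*.92,h]); print(k,s,h,q)
            cv2.circle(im,tuple(int((a-b+.5)*4.1) for a,b in zip(q,(x0,y0))),3,(0,255,0) if s==0 else (255,0,255) if s>0 else(255,255,0),-1)
    o.append(im)
cv2.imwrite("pics/c2b.png",np.hstack(o))
```

```text
1 -1 0 [351.8 226. ]
1 -1 97 [354.1 181.8]
1 0 0 [348.6 218.8]
1 0 97 [350.7 175.4]
1 1 0 [345.5 211.9]
1 1 97 [347.4 169.2]
2 -1 0 [347.3 251.5]
2 -1 97 [349.3 211.4]
2 0 0 [347.3 251.5]
2 0 97 [349.3 211.4]
2 1 0 [347.3 251.5]
2 1 97 [349.3 211.4]
```

View pics/c2b.png

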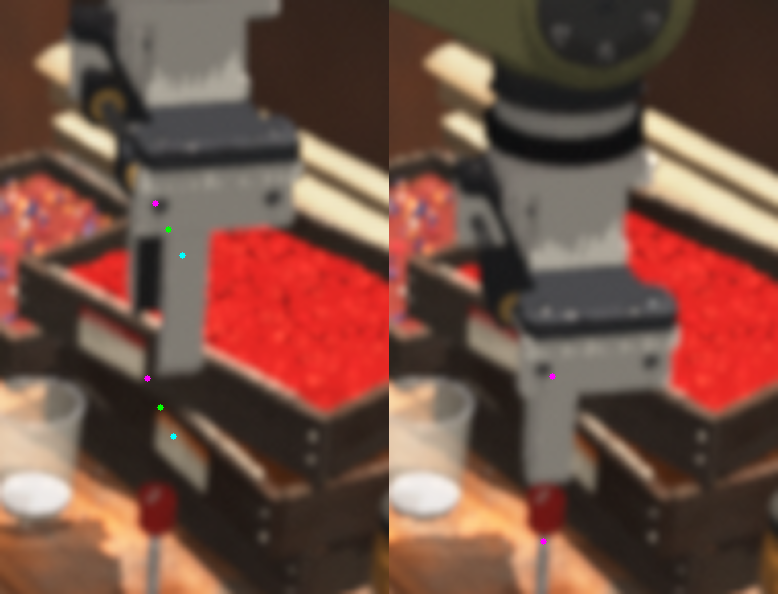

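The fingertips appear about 14 rows (~36 mm) higher than the reported TCP, just above the knob top at (348,238) in both shots. The red knob is unmoved. Descending another 36 mm with open fingers is safe under either reading, since the palm would still clear the knob.

>>> {"fn": "move_arm", "kwargs": {
  "dp": [
    [0,0,0],
    [0,0,0],
    [0,0,0],
    [0,0,0],
    [0,0,-10],
    [0,0,-10],
    [0,0,-8],
    [0,0,-8],
    [0,0,0]
  ],
  "rotation": [
    [0,0,0],
    [0,0,0],
    [0,0,0],
    [0,0,0],
    [0,0,0],
    [0,0,0],
    [0,0,0],
    [0,0,0],
    [0,0,0]
  ],
  "hand": [0.6,0.6,0.6,0.6,0.6,0.6,0.6,0.6,0.6]
}}

```text
clock: 5.18
eef_pos: [485.8, -168.1, 53.6]
eef_rot: [3.142, -0.001, 2.738]
wrist_force: [-0.6, -0.0, -0.1]
finger_gap: 56.7
finger_force: 0.0
```

>>> {"fn": "move_arm", "kwargs": {
  "dp": [
    [0,0,0],
    [0,0,0],
    [0,0,0],
    [0,0,0],
    [0,0,0],
    [0,0,0],
    [0,0,0]
  ],
  "rotation": [
    [0,0,0],
    [0,0,0],
    [0,0,0],
    [0,0,0],
    [0,0,0],
    [0,0,0],
    [0,0,0]
  ],
  "hand": [0.4,0.3,0.2,0,0,0,0]
}}

```text
clock: 6.05
eef_pos: [486.1, -168.2, 54.3]
eef_rot: [3.141, 0.0, 2.738]
wrist_force: [0.9, 1.7, 0.9]
finger_gap: 17.2
finger_force: 25.0
```

Run:
```python
from h import *
import pickle
c=snap("side","pics/side3.png");pickle.dump(c,open("c3.pkl","wb"))
im=c["image"][140:310,300:410][...,::-1];cv2.imwrite("pics/c3.png",cv2.resize(im,None,fx=3.5,fy=3.5,interpolation=cv2.INTER_CUBIC))
```

```text
(no output)
```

View pics/c3.png

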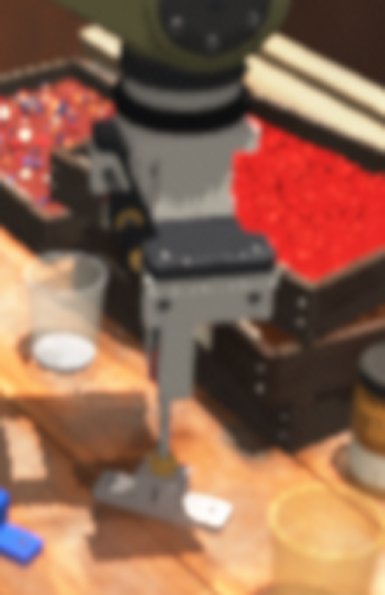

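Gripped (17.2 mm gap, 25 N); the tip in the side view sits at row ~254. Now lift and carry.

>>> {"fn": "move_arm", "kwargs": {
  "dp": [
    [0,0,4],
    [0,0,6],
    [0,0,14],
    [0,0,20],
    [0,0,20],
    [0,0,20],
    [0,0,16],
    [0,0,10],
    [0,0,0],
    [0,0,0]
  ],
  "rotation": [
    [0,0,0],
    [0,0,0],
    [0,0,0],
    [0,0,0],
    [0,0,0],
    [0,0,0],
    [0,0,0],
    [0,0,0],
    [0,0,0],
    [0,0,0]
  ],
  "hand": [0,0,0,0,0,0,0,0,0,0]
}}

```text
clock: 7.35
eef_pos: [485.8, -168.1, 163.6]
eef_rot: [-3.142, -0.001, 2.738]
wrist_force: [0.2, 0.2, -6.4]
finger_gap: 17.4
finger_force: 25.0
```

>>> {"fn": "move_arm", "kwargs": {
  "dp": [
    [0,8,0],
    [0,20,0],
    [0,30,0],
    [0,35,0],
    [0,35,0],
    [0,35,0],
    [0,35,0],
    [0,35,0],
    [1,35,0],
    [1,30,0]
  ],
  "rotation": [
    [0,0,0],
    [0,0,0],
    [0,0,0],
    [0,0,0],
    [0,0,0],
    [0,0,0],
    [0,0,0],
    [0,0,0],
    [0,0,0],
    [0,0,0]
  ],
  "hand": [0,0,0,0,0,0,0,0,0,0]
}}

```text
clock: 8.6
eef_pos: [487.3, 132.2, 164.2]
eef_rot: [3.142, -0.0, 2.739]
wrist_force: [0.4, -0.1, -4.7]
finger_gap: 17.2
finger_force: 25.0
```

>>> {"fn": "move_arm", "kwargs": {
  "dp": [
    [0,20,0],
    [0,8,0],
    [0,4,0],
    [0,0,-15],
    [0,0,-10],
    [0,0,0],
    [0,0,0],
    [0,0,0]
  ],
  "rotation": [
    [0,0,0],
    [0,0,0],
    [0,0,0],
    [0,0,0],
    [0,0,0],
    [0,0,0],
    [0,0,0],
    [0,0,0]
  ],
  "hand": [0,0,0,0,0,0,0,0]
}}

```text
clock: 9.6
eef_pos: [488.3, 161.7, 139.6]
eef_rot: [3.141, 0.001, 2.738]
wrist_force: [0.8, -0.3, -5.1]
finger_gap: 17.3
finger_force: 25.0
```

Run:
```python
from h import *
import pickle
s=manip.read_state();print({k:np.round(s[k],3) for k in("clock","eef_pos","joints","wrist_force","finger_gap","finger_force")})
d={n:snap(n,f"pics/{n}4.png") for n in("side","top")};pickle.dump(d,open("c4.pkl","wb"))
a=d["side"]["image"][110:240,225:325,::-1];b=d["top"]["image"][140:270,180:280,::-1]
cv2.imwrite("pics/c4.png",np.hstack([cv2.resize(i,(400,520),interpolation=cv2.INTER_CUBIC) for i in(a,b)]))
```

```text
{'clock': np.float64(9.6), 'eef_pos': array([488.338, 161.693, 139.615]), 'joints': array([ 0.249,  0.247,  1.659, -0.   ,  1.234, -0.918]), 'wrist_force': array([ 0.759, -0.289, -5.083]), 'finger_gap': np.float64(17.311), 'finger_force': np.float64(24.999)}
```

View pics/c4.png

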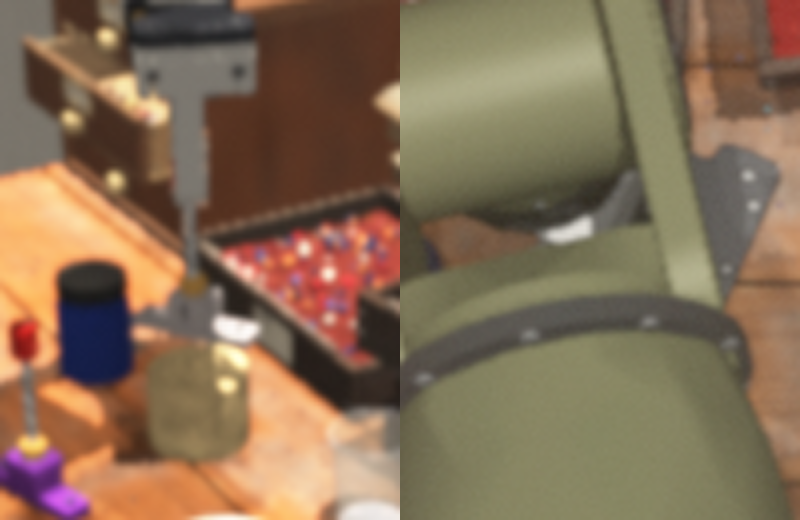

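The gauge hangs upright: bush at side pixel (273.8,181), mould axis column ~274.5. The top view is hidden by the arm. Before lowering I'll check the mould centre with fitted rim contours.

Run:
```python
from h import *
import pickle
d0=pickle.load(open("c0.pkl","rb"));d4=pickle.load(open("c4.pkl","rb"));S=d4["side"]
def rim(c,x,y,w,h,z,th):
    im=c["image"][y:y+h,x:x+w].astype(np.uint8);s=6
    im=cv2.resize(im,None,fx=s,fy=s,interpolation=cv2.INTER_CUBIC).astype(int)
    m=((im.min(2)>th)).astype(np.uint8)
    cs=cv2.findContours(m,cv2.RETR_EXTERNAL,cv2.CHAIN_APPROX_NONE)[0];k=max(cs,key=cv2.contourArea)
    e=cv2.fitEllipse(cv2.convexHull(k));u=(np.array(e[0])+.5)/s-.5+[x,y]
    # map hull to plane, min enclosing circle
    P=np.array([onz(c,(p[0]+.5)/s-.5+x,(p[1]+.5)/s-.5+y,z)[:2] for p in cv2.convexHull(k)[:,0]],np.float32)
    print(u,np.array(e[1])/s,onz(c,*u,z)[:2],cv2.minEnclosingCircle(P))
for th in(110,130,150): rim(d0["top"],210,177,44,44,54,th); rim(d0["side"],258,192,34,24,54,th)
print("gauge axis proj", proj(S,[488.3,161.7,82+37]),proj(S,[488.3,161.7,82]),"rim",proj(S,[488.3,161.7,54]))
print("orig bush: side", proj(d0["side"],[486.1,-168,37]))
```

```text
[231.84457652 183.06653086] [44.93266805 62.04365031] [520.8256915 163.1950371] ((508.0544128417969, 164.04161071777344), 53.9853630065918)
[274.53385035 203.01139196] [26.50187429 42.1205368 ] [487.15522509 154.34588082] ((485.5150146484375, 155.591552734375), 80.1857681274414)
[231.64157359 197.73309708] [31.9710261  32.82417552] [489.27593285 163.26351897] ((489.6781311035156, 163.13906860351562), 35.27000045776367)
[276.09057999 202.59118271] [22.07446798 43.07106018] [491.71482174 154.18108534] ((486.2901611328125, 155.10630798339844), 79.63912963867188)
[231.59751129 197.77609762] [31.16755422 31.95073191] [489.1834671  163.35630417] ((489.7801513671875, 163.51580810546875), 34.30412673950195)
[274.18724823 201.04350662] [17.06402588 27.04033407] [491.50710184 164.23016648] ((491.82720947265625, 169.90725708007812), 49.324607849121094)
gauge axis proj [272.7 179.6] [273.2 192.3] rim [273.6 201.7]
orig bush: side [346.3 271.9]
```

>>> {"fn": "move_arm", "kwargs": {
  "dp": [
    [1,1.5,-6],
    [0,0,-8],
    [0,0,-5],
    [0,0,-2],
    [0,0,-2],
    [0,0,0]
  ],
  "rotation": [
    [0,0,0],
    [0,0,0],
    [0,0,0],
    [0,0,0],
    [0,0,0],
    [0,0,0]
  ],
  "hand": [0,0,0,0,0,0]
}}

```text
clock: 10.45
eef_pos: [489.1, 163.3, 116.3]
eef_rot: [3.142, 0.0, 2.738]
wrist_force: [0.1, 0.9, -4.7]
finger_gap: 17.2
finger_force: 25.0
```

>>> {"fn": "move_arm", "kwargs": {
  "dp": [
    [0,0,-1.5],
    [0,0,-1.5],
    [0,0,0]
  ],
  "rotation": [
    [0,0,0],
    [0,0,0],
    [0,0,0]
  ],
  "hand": [0,0,0]
}}

```text
clock: 10.82
eef_pos: [489.3, 163.3, 113.6]
eef_rot: [3.141, 0.001, 2.738]
wrist_force: [-0.9, 0.6, -0.6]
finger_gap: 17.2
finger_force: 25.0
```

>>> {"fn": "move_arm", "kwargs": {
  "dp": [
    [0,0,-1.5],
    [0,0,-1.5],
    [0,0,0]
  ],
  "rotation": [
    [0,0,0],
    [0,0,0],
    [0,0,0]
  ],
  "hand": [0,0,0]
}}

```text
clock: 11.2
eef_pos: [489.1, 163.2, 110.1]
eef_rot: [-3.142, -0.0, 2.738]
wrist_force: [1.1, 1.0, -0.0]
finger_gap: 17.6
finger_force: 25.0
```

>>> {"fn": "move_arm", "kwargs": {
  "dp": [
    [0,0,-1.5],
    [0,0,-1.5],
    [0,0,0]
  ],
  "rotation": [
    [0,0,0],
    [0,0,0],
    [0,0,0]
  ],
  "hand": [0,0,0]
}}

```text
clock: 11.58
eef_pos: [489.0, 163.2, 107.0]
eef_rot: [-3.141, -0.0, 2.738]
wrist_force: [0.6, -0.1, -0.3]
finger_gap: 17.4
finger_force: 25.0
```

Force dropped from -5 N to about 0 near z 114, so the bridge is seated and the rod is sliding. One look to check the seating.

Run:
```python
from h import *
import pickle
d={n:snap(n,f"pics/{n}5.png") for n in("side",)};pickle.dump(d,open("c5.pkl","wb"))
a=d["side"]["image"][155:235,230:320,::-1]
cv2.imwrite("pics/c5.png",cv2.resize(a,None,fx=7,fy=7,interpolation=cv2.INTER_CUBIC))
S=d["side"]
for yaw in (-54,-53.9): pass
u=np.array([np.cos(np.radians(-54)),np.sin(np.radians(-54)),0])
for n,X in dict(bushtop=[489,163,96],headtop=[489,163,85]).items(): print(n,proj(S,X))
for s in(-1,1): print("end",s,proj(S,np.array([489,163,64])+s*42*u))
```

```text
bushtop [273.  187.3]
headtop [273.2 191. ]
end -1 [259.2 195.3]
end 1 [288.1 201. ]
```

View pics/c5.png

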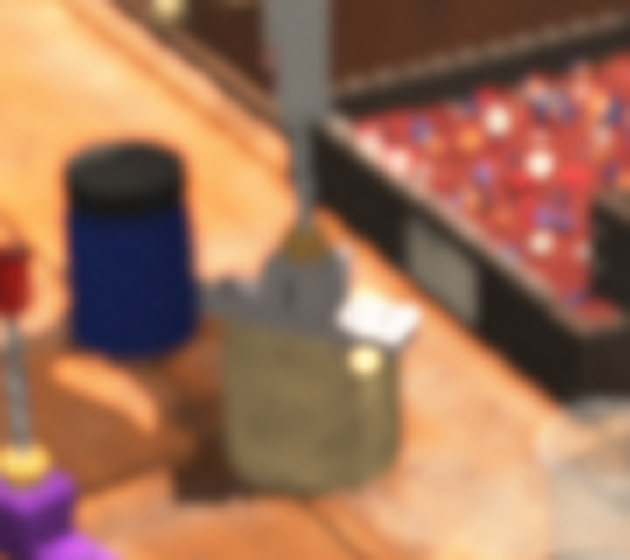

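The bridge sits flat on the rim: bush at (273.6,188.3), left end at (259,195.7), both where predicted. Now I slide the rod down.

>>> {"fn": "move_arm", "kwargs": {
  "dp": [
    [0,0,-2],
    [0,0,-3],
    [0,0,-3],
    [0,0,-3],
    [0,0,-3],
    [0,0,-2],
    [0,0,-1],
    [0,0,0]
  ],
  "rotation": [
    [0,0,0],
    [0,0,0],
    [0,0,0],
    [0,0,0],
    [0,0,0],
    [0,0,0],
    [0,0,0],
    [0,0,0]
  ],
  "hand": [0,0,0,0,0,0,0,0]
}}

```text
clock: 12.62
eef_pos: [489.0, 163.2, 90.1]
eef_rot: [-3.141, -0.0, 2.738]
wrist_force: [1.0, 0.6, -1.7]
finger_gap: 17.1
finger_force: 25.0
```

>>> {"fn": "move_arm", "kwargs": {
  "dp": [
    [0,0,-1],
    [0,0,-1],
    [0,0,0]
  ],
  "rotation": [
    [0,0,0],
    [0,0,0],
    [0,0,0]
  ],
  "hand": [0,0,0]
}}

```text
clock: 13.0
eef_pos: [489.1, 163.3, 88.2]
eef_rot: [-3.142, -0.0, 2.738]
wrist_force: [0.7, 0.9, -1.2]
finger_gap: 17.5
finger_force: 25.0
```

>>> {"fn": "move_arm", "kwargs": {
  "dp": [
    [0,0,-1],
    [0,0,-1],
    [0,0,0]
  ],
  "rotation": [
    [0,0,0],
    [0,0,0],
    [0,0,0]
  ],
  "hand": [0,0,0]
}}

```text
clock: 13.38
eef_pos: [489.0, 163.3, 86.1]
eef_rot: [-3.141, -0.0, 2.738]
wrist_force: [0.8, 1.1, -0.5]
finger_gap: 17.2
finger_force: 25.0
```

Lowering the grip to 8 N lets the pads slip well below 40 N, which makes touching the bottom gentle.

>>> {"fn": "move_arm", "kwargs": {
  "dp": [
    [0,0,0],
    [0,0,-1],
    [0,0,-1],
    [0,0,-1],
    [0,0,0]
  ],
  "rotation": [
    [0,0,0],
    [0,0,0],
    [0,0,0],
    [0,0,0],
    [0,0,0]
  ],
  "hand": [0,0,0,0,0],
  "newtons": 8
}}

```text
clock: 14.0
eef_pos: [489.1, 163.2, 83.1]
eef_rot: [-3.141, -0.0, 2.738]
wrist_force: [1.7, 0.2, 0.1]
finger_gap: 17.3
finger_force: 8.0
```

>>> {"fn": "move_arm", "kwargs": {
  "dp": [
    [0,0,-1],
    [0,0,-1],
    [0,0,-1],
    [0,0,0]
  ],
  "rotation": [
    [0,0,0],
    [0,0,0],
    [0,0,0],
    [0,0,0]
  ],
  "hand": [0,0,0,0]
}}

```text
clock: 14.5
eef_pos: [489.0, 163.2, 80.1]
eef_rot: [-3.141, -0.0, 2.738]
wrist_force: [1.7, -0.2, -1.0]
finger_gap: 17.5
finger_force: 8.0
```

>>> {"fn": "move_arm", "kwargs": {
  "dp": [
    [0,0,-1],
    [0,0,-1],
    [0,0,-1],
    [0,0,0]
  ],
  "rotation": [
    [0,0,0],
    [0,0,0],
    [0,0,0],
    [0,0,0]
  ],
  "hand": [0,0,0,0]
}}

```text
clock: 15.0
eef_pos: [489.0, 163.2, 77.1]
eef_rot: [-3.141, -0.0, 2.738]
wrist_force: [2.0, 1.6, 0.2]
finger_gap: 17.5
finger_force: 8.0
```

>>> {"fn": "move_arm", "kwargs": {
  "dp": [
    [0,0,-1],
    [0,0,-1],
    [0,0,0]
  ],
  "rotation": [
    [0,0,0],
    [0,0,0],
    [0,0,0]
  ],
  "hand": [0,0,0]
}}

```text
clock: 15.38
eef_pos: [489.0, 163.2, 75.1]
eef_rot: [-3.142, -0.0, 2.738]
wrist_force: [0.8, 1.4, -0.5]
finger_gap: 17.6
finger_force: 8.0
```

>>> {"fn": "move_arm", "kwargs": {
  "dp": [
    [0,0,-1],
    [0,0,-1],
    [0,0,0]
  ],
  "rotation": [
    [0,0,0],
    [0,0,0],
    [0,0,0]
  ],
  "hand": [0,0,0]
}}

```text
clock: 15.75
eef_pos: [489.1, 163.3, 73.2]
eef_rot: [-3.142, 0.0, 2.738]
wrist_force: [0.2, 0.5, 1.1]
finger_gap: 17.7
finger_force: 8.0
```

>>> {"fn": "move_arm", "kwargs": {
  "dp": [
    [0,0,-1],
    [0,0,-1],
    [0,0,0]
  ],
  "rotation": [
    [0,0,0],
    [0,0,0],
    [0,0,0]
  ],
  "hand": [0,0,0]
}}

```text
clock: 16.12
eef_pos: [489.8, 163.5, 72.3]
eef_rot: [3.14, 0.002, 2.738]
wrist_force: [-0.0, 1.3, 9.3]
finger_gap: 17.5
finger_force: 8.0
```

Contact at z ≈ 72: the force rose to 9 N. I'll ease off slightly, firm the grip and turn clockwise.

>>> {"fn": "move_arm", "kwargs": {
  "dp": [
    [0,0,0.4],
    [0,0,0],
    [0,0,0]
  ],
  "rotation": [
    [0,0,0],
    [0,0,0],
    [0,0,0]
  ],
  "hand": [0,0,0],
  "newtons": 20
}}

```text
clock: 16.5
eef_pos: [489.6, 163.5, 72.4]
eef_rot: [3.141, 0.001, 2.738]
wrist_force: [-0.1, 1.4, 7.3]
finger_gap: 17.3
finger_force: 20.0
```

>>> {"fn": "move_arm", "kwargs": {
  "dp": [
    [0,0,0],
    [0,0,0],
    [0,0,0],
    [0,0,0],
    [0,0,0],
    [0,0,0]
  ],
  "rotation": [
    [0,0,-0.07],
    [0,0,-0.13],
    [0,0,-0.13],
    [0,0,-0.13],
    [0,0,-0.13],
    [0,0,0]
  ],
  "hand": [0,0,0,0,0,0]
}}

```text
clock: 17.25
eef_pos: [489.6, 163.4, 72.4]
eef_rot: [3.14, 0.001, 2.146]
wrist_force: [-0.0, 0.1, 8.0]
finger_gap: 17.5
finger_force: 20.0
```

Run:
```python
from h import *
s=manip.read_state();print({k:np.round(s[k],3) for k in("eef_pos","eef_rot","joints","wrist_force","moment")})
```

```text
{'eef_pos': array([489.631, 163.361,  72.373]), 'eef_rot': array([3.140e+00, 1.000e-03, 2.146e+00]), 'joints': array([ 0.251,  0.328,  1.724, -0.   ,  1.088, -0.324]), 'wrist_force': array([-0.037,  0.075,  7.982]), 'moment': array([ 0.187, -0.084, -0.026])}
```

>>> {"fn": "move_arm", "kwargs": {
  "dp": [
    [0,0,0],
    [0,0,0],
    [0,0,0],
    [0,0,0],
    [0,0,0],
    [0,0,0]
  ],
  "rotation": [
    [0,0,-0.12],
    [0,0,-0.13],
    [0,0,-0.13],
    [0,0,-0.13],
    [0,0,-0.1],
    [0,0,0]
  ],
  "hand": [0,0,0,0,0,0]
}}

```text
clock: 18.0
eef_pos: [489.6, 163.4, 72.4]
eef_rot: [3.14, -0.0, 1.536]
wrist_force: [-0.7, 0.6, 7.1]
finger_gap: 17.2
finger_force: 20.0
```

Run:
```python
from h import *
s=manip.read_state();print({k:np.round(s[k],3) for k in("eef_rot","wrist_force","moment")})
```

```text
{'eef_rot': array([ 3.14 , -0.   ,  1.536]), 'wrist_force': array([-0.746,  0.564,  7.137]), 'moment': array([ 0.088,  0.028, -0.004])}
```

>>> {"fn": "move_arm", "kwargs": {
  "dp": [
    [0,0,0],
    [0,0,0],
    [0,0,0]
  ],
  "rotation": [
    [0,0,-0.05],
    [0,0,-0.05],
    [0,0,0]
  ],
  "hand": [0,0,0]
}}

```text
clock: 18.38
eef_pos: [489.6, 163.4, 72.4]
eef_rot: [3.14, -0.001, 1.437]
wrist_force: [-0.2, 1.8, 7.6]
finger_gap: 17.2
finger_force: 20.0
```

Run:
```python
from h import *
s=manip.read_state();print({k:np.round(s[k],3) for k in("eef_pos","eef_rot","wrist_force","moment")})
```

```text
{'eef_pos': array([489.632, 163.376,  72.4  ]), 'eef_rot': array([ 3.140e+00, -1.000e-03,  1.437e+00]), 'wrist_force': array([-0.189,  1.847,  7.575]), 'moment': array([ 0.18 , -0.019,  0.045])}
```

>>> {"fn": "move_arm", "kwargs": {
  "dp": [
    [0,0,0],
    [0,0,0],
    [0,0,0]
  ],
  "rotation": [
    [0,0,-0.04],
    [0,0,-0.03],
    [0,0,0]
  ],
  "hand": [0,0,0]
}}

```text
clock: 18.75
eef_pos: [489.6, 163.4, 72.4]
eef_rot: [3.14, -0.001, 1.368]
wrist_force: [-0.5, 0.4, 8.3]
finger_gap: 17.2
finger_force: 20.0
```

Run:
```python
from h import *
m=[]
for i in range(8):
    c=camera("side"); s=manip.read_state(); m.append(np.r_[s["wrist_force"],s["moment"],s["eef_rot"][2]])
m=np.array(m);print(m.mean(0).round(3),m.std(0).round(3))
import pickle
p=pickle.load(open("c5.pkl","rb"))["side"]["image"]
f=lambda im:cv2.resize(im[155:235,230:320,::-1],None,fx=4.4,fy=4.4,interpolation=cv2.INTER_CUBIC)
cv2.imwrite("pics/c6.png",np.hstack([f(p),f(c["image"])]))
```

```text
[0.336 0.979 8.    0.227 0.009 0.031 1.368] [0.344 0.404 0.63  0.029 0.032 0.041 0.   ]
```

View pics/c6.png

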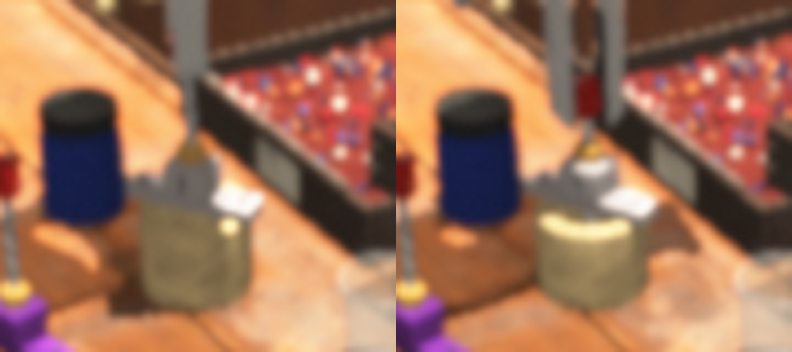

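Side view: the knob at ~(590,97) in the right panel is held between the fingers. The bridge kept its yaw and lies flat, and mould and jar are unmoved. The turn totals 1.37 rad, so I release and retreat.

>>> {"fn": "move_arm", "kwargs": {
  "dp": [
    [0,0,0],
    [0,0,0],
    [0,0,0],
    [0,0,0],
    [0,0,0]
  ],
  "rotation": [
    [0,0,0],
    [0,0,0],
    [0,0,0],
    [0,0,0],
    [0,0,0]
  ],
  "hand": [0.25,0.3,0.4,0.5,0.5]
}}

```text
clock: 19.77
eef_pos: [489.1, 163.2, 71.6]
eef_rot: [-3.142, 0.0, 1.368]
wrist_force: [0.6, 0.1, 0.4]
finger_gap: 46.6
finger_force: 0.0
```

>>> {"fn": "move_arm", "kwargs": {
  "dp": [
    [0,0,8],
    [0,0,15],
    [0,0,20],
    [0,0,20],
    [0,0,20],
    [0,0,10],
    [0,0,0],
    [0,0,0]
  ],
  "rotation": [
    [0,0,0],
    [0,0,0],
    [0,0,0],
    [0,0,0],
    [0,0,0],
    [0,0,0],
    [0,0,0],
    [0,0,0]
  ],
  "hand": [0.5,0.5,0.5,0.5,0.5,0.5,0.5,0.5]
}}

```text
clock: 20.78
eef_pos: [488.8, 163.2, 164.0]
eef_rot: [-3.141, 0.0, 1.368]
wrist_force: [-0.3, -0.4, 0.6]
finger_gap: 47.1
finger_force: 0.0
```

Run:
```python
from h import *
c=snap("side","pics/side7.png")
cv2.imwrite("pics/c7.png",cv2.resize(c["image"][130:240,220:330,::-1],None,fx=5,fy=5,interpolation=cv2.INTER_CUBIC))
```

```text
(no output)
```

View pics/c7.png

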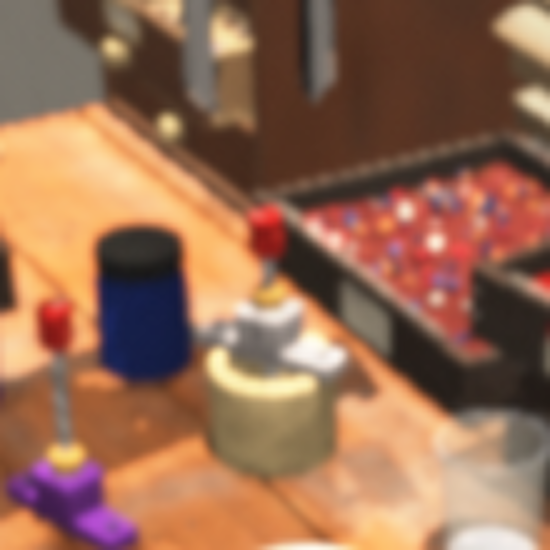

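The gauge stands upright and centred on the mould: knob at (267,230) and bush at (269,293) in the crop. The knob is low, the fingers are clear, and the neighbours are undisturbed. Handing in.

```bash
python3 -c "
from cell import manip
print(manip.sign_off())"
```

```text
the job is handed in; nothing more can be done
None
```

The job is handed in, with no verdict shown: the gauge stands flat and centred on the mould with its knob turned 1.37 rad clockwise, past the 1.3 rad stop; I felt the rod touch bottom about 42 mm below its upper stop (30 mm below the rim) but could not check tip contact after release.

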